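# Angle the straightedge batten past the post into its bay

## Robot

A 7-joint arm with a two-finger parallel gripper is mounted at the origin on the work surface. World frame = base frame: x ahead of the robot, y to its left, z up, the work surface at z = 0. Lengths are in m, angles in rad, forces in N, time in s.
With the tool pointing down it reaches from about 0.425 to 0.925 m from the base axis. Payload 6.8 kg.
Tool frame: the origin (TCP) lies at the very end of the fingers, on their centre line; the grasp point (between the pads) lies 19 mm behind it (r.grip_point_offset is the distance from the TCP to the grasp point, in m); z points along the fingers, y is the line along which they close (so a half turn about z gives the same grasp; the last joint's range is limited). The gripper opens to 85 mm and grips with 20 to 120 N. Pads are 22 mm wide; open, the fingers measure 114 mm over their backs; the gripper's body (76 mm by 85 mm) begins 54 mm behind the grasp point. The pads swing forward as they close: fully open they stand 13 mm farther back than shut.
Start: joints at [1.117, 0.477, 0.022, 1.555, -0.011, 1.109, -0.083], TCP at [0.229, -0.635, 0.231] pointing down, gripper open.
Joint ranges: [-2.96, 2.96], [-0.34, 2.1], [-1.41, 1.46], [0.24, 2.44], [-1.37, 4.51], [0.17, 1.92], [-2.96, 2.96]. Speed limits (rad/s): [2.39, 2.39, 3.14, 3.14, 3.14, 3.14, 3.14].

## Interface

Orientations are given as a rotation vector (axis times angle).
In Python, from bench import status, eyes, r gives the robot as it stands.
- The arm moves only by the shell command python3 -m crank 'ROWS' [OPENING] [FORCE]. ROWS is JSON, a list of rows, each a list of 6 numbers: the shift along the tool's x, y, z normalised to -1 to 1, where 1 is 0.02 m, then the turn, a rotation vector about the tool's x, y, z normalised to -1 to 1, where 1 is 45 degrees. A call has 1 to 12 rows; each row shifts and turns the commanded pose from where the row before left it, along the tool's axes as they then stand; what a row does not reach is not made up. A row lasts 1/10 s, in which the tool goes at most 50 mm and 8.59 degrees, less where a joint would pass 70% of its speed; a pose out of reach is approached as far as the arm can. A call with a number of a shift or a turn outside -1 to 1 is refused whole. A call with a gripper value outside its range is refused whole. OPENING is the opening, from 0 (shut) to 1 (fully open), set as the call begins (- or left out, the last holds). The fingers move at their own pace and stop on an object; FORCE is the grip in N (left out, the last holds). Time passes only in rows, so rows that do not move let the fingers close. It gives the time, the measured TCP pose, the force, the opening and the grip force at its end, in the units of the state.
- status.get_obs(): the state, without advancing time (a new reading comes with each control period).
- eyes.grab_frame(name): name is "side" or "top" or "wrist"; returns a dict with "image" (420x560x3 uint8, red, green, blue), "depth" (420x560 float32, m along the optical axis (not along the pixel's ray), 0 where there is no reading), "fovy" (degrees; the focal length in pixels is half the picture's height over the tangent of half this angle, whatever the lens; pixels are square), "cx", "cy" (the principal point, pixels), "world_to_cam" (4x4, takes a point from world to camera coordinates). Camera axes: x right, y up, looking along -z (the intrinsics and any distortion apply to the point x, -y, -z); pixel columns grow to the right and rows downward; lengths in m; the calibration is good to about 2 mm. A picture is of the moment at which its call begins.
- r.hand_in(): hands the job in; it is judged then, once.
The state is a dict: "clock": time; "joints": joint angles; "qvel": joint speeds; "tau": joint torques, N m; "tcp_pos": TCP position; "orientation": TCP orientation; "contact_force": force on the tool from outside, world axes, zero at the start; "moment": the same for the moment, N m; "grip_width": finger opening in m; "gripper_force": force on a finger pad.
Only numpy, scipy, OpenCV 4.12 (cv2) and the standard library are available. Lean on these libraries where they do the work, as an engineer would, in place of code of your own. Each camera call takes 0.05 s, during which the arm holds its last target. There are 200 camera calls.

## Task

Put the long beech batten away in its bay on the leatherworker's bench by pushing it about with the fingertips only: angle it so that the end with the hanging hole goes in behind the steel post first, then push the other end in, until the whole batten lies flush along the bay's back rail, between the two end blocks. Push gently, never pinch or lift the batten, and leave the other things on the bench where they are; finish with the hand clear.

Things in the scene. Friction and masses are not known exactly. Their poses are not given: they have to be found in the camera images.
- batten: Loose pale beech bar 260 mm long, 34 wide, 22 high, 100 to 210 g, lying flat. Origin: centre of its underside; y along its length towards the end with the hanging hole, z up. It starts in front of the bay (robot's side), its middle 110 to 150 mm before the back rail and 100 to 150 mm right of the bay's middle, hole end to the left, within 0.2 rad of parallel to the rail.
- hole_end (a point): Centre of the batten's end face at the end with the small dark brass-rimmed hanging hole (130 mm from the batten's middle along its +y, 11 mm up).
- plain_end (a point): Centre of the batten's other end face (130 mm from the middle along its -y, 11 mm up).
- bay: Fixed parking bay: dark wooden back rail and two end blocks, 30 mm high, open to the robot's side; its floor is the bench. Origin: on the bench, middle of the rail's front face. x points from mouth to rail (away from robot), y left along the rail. The rail's face is the plane x = 0. End blocks 18 mm thick, at y = +-150 to +-168 mm (300 clear between), reach from x = 0 to -60 mm.
- post: Fixed upright steel pin, 24 mm in diameter, 55 mm tall, before the left part of the bay's mouth: axis 88 mm in front of the back rail (76 mm free between pin and rail) and 70 to 95 mm left of the bay's middle. Origin: on its axis at bench level; axes parallel to the bay's.
- tape: Bystander: roll of black tape lying flat, 100 mm across, 24 mm high. Origin at its underside's middle.
- dye: Bystander: amber jar of dye, 56 mm across, 85 mm tall. Origin at its underside's middle.
- mug: Bystander: white mug, 80 mm across, 90 mm tall, handle at its +y side. Origin at its underside's middle.
- mallet: Bystander: small hammer lying flat, handle toward its own -x. Origin at its underside's middle.
- spool: Bystander: pale thread spool standing on end, 44 mm across, 55 mm tall. Origin at its underside's middle.
- wax: Bystander: block of beeswax, 70 x 45 x 26 mm. Origin at its underside's middle.
- awl: Bystander: awl with a round handle, lying flat, 150 mm long along its own x. Origin at its underside's middle.
Things that resemble listed ones, but are neither listed nor needed, are in the scene too. Of the things shaped like the post, the steel one is meant.

How it is judged:
On the way:
1. the hole end is in behind the post while the plain end is still outside the bay (y of hole_end in the frame of post above -0.005 m and x of hole_end in the frame of post above 0.012 m and x of plain_end in the frame of bay below -0.06 m), for 0.05 s.
At the end, for the whole second after the job is handed in: the batten lies flat and still on the bench in the bay, between the end blocks, hole end on the post's side, with its far long face within 9 mm of the back rail at both ends (x of each of hole_end, plain_end in the frame of bay above -0.026 m and y of hole_end in the frame of bay between 0.105 and 0.155 m and height (world z) of batten below 0.005 m and angle between batten's own z axis and vertical below 0.05 rad and linear speed of batten below 0.01 m/s); the robot touches nothing.
It fails at once if the batten is lifted (more than 10 mm) or tipped (height (world z) of batten above 0.01 m or angle between batten's own z axis and vertical above 0.12 rad).
It fails at once if the batten is pinched or pushed hard (more than 35 N from the fingers) (contact force between the fingers and batten above 35 N).
It fails at once if another thing on the bench is moved by more than 20 mm (distance of any of tape, dye, mug, mallet, spool, wax, awl from where it was at the start of the episode above 0.02 m).
It also fails if it takes over 61 s, if anything falls off the work surface, if the arm or the gripper's body presses on something with over 40 N, if the wrist force passes 120 N, or if a joint passes its speed limit or range.

## Working session

There is one attempt and no reset: what is moved stays moved. The work goes in short steps, Python scripts to look and compute and a shell command to move; the robot and the scene stay as the last step left them, time stands still between calls to the robot, and variables do not carry over. Pictures are saved under pics/ and viewed, at most 10 in all, crops included, and the job is handed in when it is done.

```bash
mkdir -p pics; ls; cat > h.py <<'E'
import numpy as np, cv2
from bench import status, eyes, r
def grab(n,save=None):
    f=eyes.grab_frame(n)
    if save: cv2.imwrite('pics/'+save,f['image'][:,:,::-1])
    return f
def ray(f,u,v,z):
    """world point at height z seen at pixel u,v"""
    h=f['image'].shape[0]; F=h/2/np.tan(np.radians(f['fovy'])/2)
    T=np.linalg.inv(f['world_to_cam']); d=T[:3,:3]@np.array([(u-f['cx'])/F,-(v-f['cy'])/F,-1]); o=T[:3,3]
    return o+d*(z-o[2])/d[2]
E
python3 - <<'E'
from h import *
for n in ('top','side'):
    f=grab(n,n+'1.png'); print(n,f['fovy'],f['cx'],f['cy'],{k:v for k,v in f.items() if k not in('image','depth','world_to_cam')}.keys()); print(np.linalg.inv(f['world_to_cam']).round(3))
print(status.get_obs())
E
```

```text
pics
top 45.320001510982486 280.6966751824321 208.0476114317512 dict_keys(['fovy', 'cx', 'cy'])
[[-0.022  0.994 -0.11   0.412]
 [-1.    -0.022 -0.002 -0.062]
 [-0.004  0.11   0.994  1.53 ]
 [ 0.     0.     0.     1.   ]]
side 42.40344443691665 278.56420573595403 208.208460440216 dict_keys(['fovy', 'cx', 'cy'])
[[-0.863  0.319 -0.391  0.061]
 [-0.504 -0.57   0.648  0.833]
 [-0.016  0.757  0.653  0.973]
 [ 0.     0.     0.     1.   ]]
{'clock': 0.1, 'joints': array([ 1.11690686,  0.4777196 ,  0.02233355,  1.55633363, -0.01151721,
        1.10930577, -0.08309329]), 'qvel': array([ 0.00118792, -0.00249722,  0.00108928, -0.0020077 , -0.00164513,
        0.00084755,  0.00050613]), 'tau': array([ 3.63999534e-03, -5.97761607e+01,  1.61357805e+00, -2.81953704e+01,
        1.28449628e-02,  5.10690981e-03,  1.02403408e-06]), 'tcp_pos': array([ 0.22860556, -0.63454888,  0.23042931]), 'orientation': array([-3.09317657e+00, -5.40230799e-01,  5.95621041e-04]), 'contact_force': array([ 0.0882656 ,  0.44774986, -0.14738573]), 'moment': array([-0.01161166,  0.01110324, -0.01707691]), 'gripper_force': 0.0, 'grip_width': 0.08541797784739709}
```

View pics/top1.png

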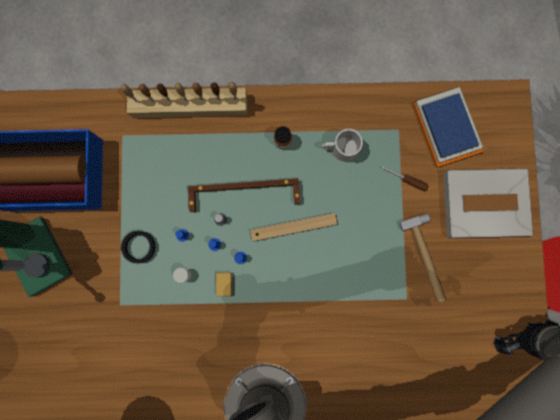

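View pics/side1.png

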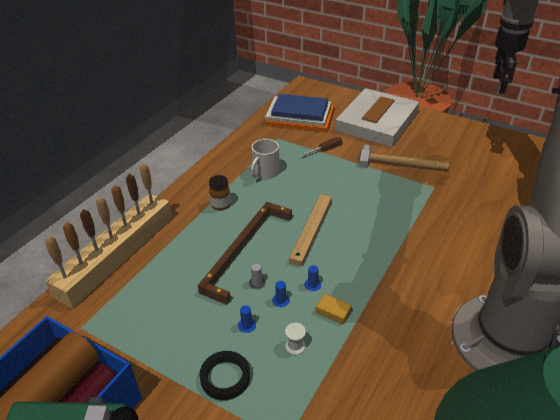

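The batten is at top (250–337, 214–240), with its hole at the left, about (257,235). The bay rail runs from (190,187) to (298,182). There are four candidate pins in the top view: one grey at (220,218) and three blue at (182,235), (214,244) and (240,257). The grey one is steel and stands just in front of the left part of the mouth, so it fits. I'll confirm it in an enlarged crop.

```bash
python3 - <<'E'
from h import *
f=grab('top'); im=f['image'][168:288,170:350]
cv2.imwrite('pics/crop1.png',cv2.resize(im[:,:,::-1],None,fx=4.4,fy=4.4,interpolation=cv2.INTER_CUBIC))
E
```

```text
(no output)
```

View pics/crop1.png

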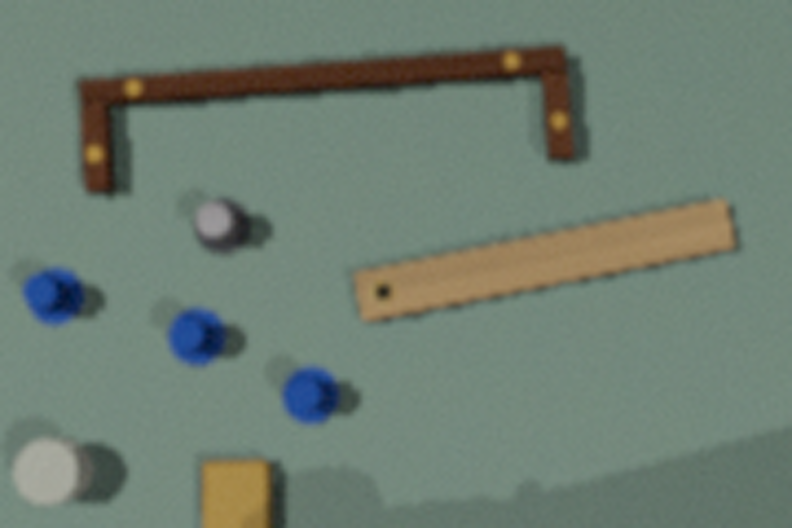

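The crop confirms it: the grey steel pin's top is at crop (215,218), and the three blue pins are decoys. The hanging hole is at crop (383,291), so the hole end is on the left.

```bash
cat >> h.py <<'E'
def cp(f,x,y,z,x0=170,y0=168,s=4.4): return ray(f,(x+.5)/s-.5+x0,(y+.5)/s-.5+y0,z)
E
python3 - <<'E'
from h import *
f=grab('top')
P=lambda n,x,y,z: (lambda p:(print(n,p.round(4)),p)[1])(cp(f,x,y,z))
a=P('railL',112,103,.03);b=P('railR',545,70,.03)
lb=P('Lblk front',98,193,.03); P('Rblk',563,159,.03); P('RblkInner',548,157,.03);P('LblkInner',112,190,.03)
p=P('post',215,218,.055)
c=[P('c',*q,.022) for q in((353,271),(368,322),(738,247),(725,200))]
for n,q in dict(blue1=(43,290),blue2=(188,328),blue3=(303,388)).items(): P(n,*q,.05)
P('spool',46,472,.055)
P('waxTL',202,460,.026);P('waxTR',268,460,.026)
mid=(a+b)/2; y=(a-b)/np.linalg.norm(a-b); y[2]=0; x=np.array([y[1],-y[0],0]); print('bay',mid,y,np.arctan2(-y[0],y[1]),np.linalg.norm(a-b))
B=lambda q:np.array([(q-mid)@x,(q-mid)@y]).round(4)
print('post in bay',B(p)); 
for q in c: print(B(q))
he=(c[0]+c[1])/2; pe=(c[2]+c[3])/2; print('hole',he,B(he),'plain',pe,B(pe),np.linalg.norm(he-pe),'mid',B((he+pe)/2))
print('yaw dev',np.arctan2(*(B(he)-B(pe))))
E
```

```text
railL [0.6359 0.1973 0.03  ]
railR [ 0.6522 -0.0998  0.03  ]
Lblk front [0.5741 0.207  0.03  ]
Rblk [ 0.5905 -0.1106  0.03  ]
RblkInner [ 0.5921 -0.1004  0.03  ]
LblkInner [0.576  0.1975 0.03  ]
post [0.5529 0.1242 0.055 ]
c [0.5176 0.0344 0.022 ]
c [0.4826 0.0247 0.022 ]
c [ 0.5283 -0.2288  0.022 ]
c [ 0.5607 -0.221   0.022 ]
blue1 [0.5075 0.2404 0.05  ]
blue2 [0.4799 0.1435 0.05  ]
blue3 [0.4384 0.0671 0.05  ]
spool [0.3866 0.2374 0.055 ]
waxTL [0.3919 0.1379 0.026 ]
waxTR [0.3909 0.0934 0.026 ]
bay [0.64405276 0.04877054 0.03      ] [-0.05465958  0.99850505  0.        ] 0.05468683365137843 0.297524784791993
post in bay [-0.0869  0.0803]
[-0.127  -0.0074]
[-0.1625 -0.0152]
[-0.1308 -0.2708]
[-0.098  -0.2648]
hole [0.50012438 0.02958793 0.022     ] [-0.1448 -0.0113] plain [ 0.5445008  -0.22485597  0.022     ] [-0.1144 -0.2678] 0.2582846658244741 mid [-0.1296 -0.1395]
yaw dev -0.11796822007504418
```

```bash
cat >> h.py <<'E'
from scipy.spatial.transform import Rotation as R
O=np.array([.6441,.0488]); X=np.array([.9985,.0547]); Y=np.array([-.0547,.9985])
def b(q): d=np.asarray(q)[:2]-O; return np.array([d@X,d@Y])
def st():
    o=status.get_obs(); M=R.from_rotvec(o['orientation']).as_matrix()
    print('t %.2f bay'%o['clock'],b(o['tcp_pos']).round(4),'z %.4f'%o['tcp_pos'][2],'toolx ang vs bay deg %.2f'%np.degrees(np.arctan2(M[:2,0]@Y,M[:2,0]@X)),'F',o['contact_force'].round(1),'w %.3f'%o['grip_width'])
E
python3 -m crank '[[0,0,0,0,0,0.125],[0,0,0,0,0,0.125],[0,0,0,0,0,0.12],[1,-1,0,0,0,0],[1,-1,0,0,0,0],[1,-1,0,0,0,0],[1,-1,0,0,0,0],[1,-1,0,0,0,0],[1,-1,0,0,0,0],[1,-1,0,0,0,0],[1,-1,0,0,0,0],[1,-1,0,0,0,0]]' 0.05
python3 -c "from h import *;st()"
```

```text
clock: 1.4
tcp_pos: [0.3992, -0.4444, 0.2312]
orientation: [-3.14, -0.087, 0.0]
contact_force: [-0.0, -0.3, -0.1]
grip_width: 0.0043
gripper_force: 0.0
t 1.40 bay [-0.2715 -0.479 ] z 0.2312 toolx ang vs bay deg 0.02 F [-0.  -0.3 -0.1] w 0.004
```

Tracking is good. The target is bay (-0.19,-0.035), so dx=+0.082 and dy=+0.444.

```bash

python3 -m crank '[[1,-1,0,0,0,0],[1,-1,0,0,0,0],[1,-1,0,0,0,0],[1,-1,0,0,0,0],[0,-1,0,0,0,0],[0,-1,0,0,0,0],[0,-1,0,0,0,0],[0,-1,0,0,0,0],[0,-1,0,0,0,0],[0,-1,0,0,0,0],[0,-1,0,0,0,0],[0,-1,0,0,0,0]]' >/dev/null
python3 -m crank '[[0,-1,0.5,0,0,0],[0,-1,0.5,0,0,0],[0,-1,0.5,0,0,0],[0,-1,0.5,0,0,0],[0,-1,0.5,0,0,0],[0,-1,0.5,0,0,0],[0,-1,0.5,0,0,0],[0,-1,0.5,0,0,0],[0,-1,0.5,0,0,0],[0,-1,0.5,0,0,0],[0,0,0,0,0,0]]' >/dev/null
python3 -c "from h import *;st()"
```

```text
t 3.70 bay [-0.1932 -0.0374] z 0.1303 toolx ang vs bay deg 0.27 F [-0.6 -0.3  0.4] w 0.004
```

```bash

python3 -m crank '[[0,0,1,0,0,0],[0,0,1,0,0,0],[0,0,1,0,0,0],[0,0,1,0,0,0],[0,0,1,0,0,0],[0,0,0.5,0,0,0],[0,0,0.5,0,0,0],[0,0,0,0,0,0]]' >/dev/null
python3 - <<'E'
from h import *
st()
f=grab('top'); im=f['image'][148:308,150:350]
cv2.imwrite('pics/crop2.png',cv2.resize(im[:,:,::-1],None,fx=3.7,fy=3.7,interpolation=cv2.INTER_CUBIC))
E
```

```text
t 4.50 bay [-0.1927 -0.0404] z 0.0107 toolx ang vs bay deg 0.01 F [ 0.2 -0.2  0.1] w 0.004
```

View pics/crop2.png

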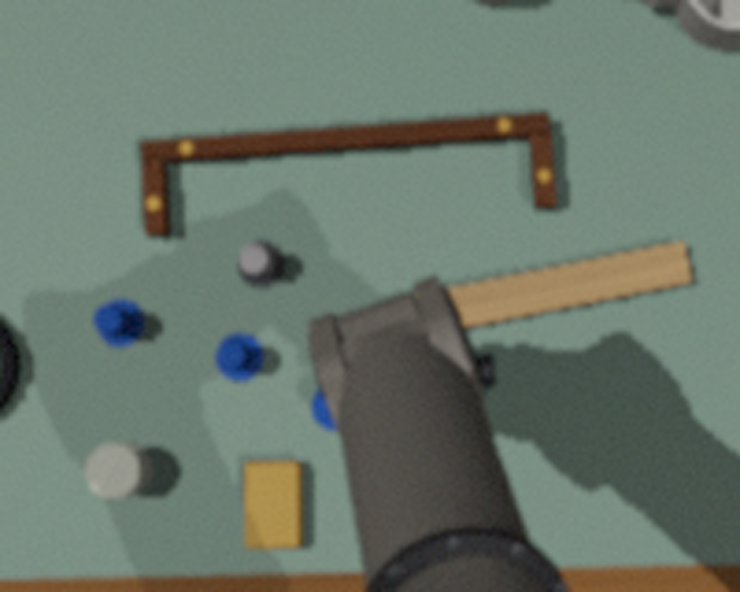

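Now I push the hole end away from the robot, starting gently. In the picture the hand is before the hole end and the plain end is free at crop (690,262).

```bash

python3 -m crank '[[0.3,0,0,0,0,0],[0.3,0,0,0,0,0],[0.3,0,0,0,0,0],[0.3,0,0,0,0,0],[0.3,0,0,0,0,0],[0.3,0,0,0,0,0],[0.3,0,0,0,0,0],[0.3,0,0,0,0,0],[0.3,0,0,0,0,0],[0.3,0,0,0,0,0],[0.3,0,0,0,0,0]]' >/dev/null
cat >> h.py <<'E'
def batten(n='top',save=None,zmin=.016,zmax=.028):
    """visible batten top: pale pixels with measured height ~22 mm -> min-area rect in bay frame"""
    f=grab(n,save); d=f['depth']; H,W=d.shape; F=H/2/np.tan(np.radians(f['fovy'])/2)
    v,u=np.mgrid[:H,:W]; c=np.stack([(u-f['cx'])/F*d,-(v-f['cy'])/F*d,-d,np.ones_like(d)],-1)
    w=c@np.linalg.inv(f['world_to_cam']).T; h=cv2.cvtColor(f['image'],cv2.COLOR_RGB2HSV)
    p=b0(w); m=(h[...,0]>8)&(h[...,0]<23)&(h[...,1]>60)&(h[...,2]>95)&(p[...,0]>-.23)&(p[...,0]<.02)&(abs(p[...,1])<.36)&(w[...,2]<.06)&(w[...,2]>-.02)
    k,l,s,_=cv2.connectedComponentsWithStats(m.astype('uint8')); i=1+np.argmax(s[1:,4]); yy,xx=np.where(l==i)
    q=np.array([b(ray(f,a,e,.022)) for a,e in zip(xx,yy)]); rc=cv2.minAreaRect((q*1000).astype('float32'))
    print('n',len(q),'z',w[l==i][:,2].mean().round(4),'size',np.round(rc[1],1),'corners mm',cv2.boxPoints(rc).round(0).tolist())
    P=cv2.boxPoints(rc); e=[(np.linalg.norm(P[j]-P[(j+1)%4]),(P[j]+P[(j+1)%4])/2) for j in range(4)]; e=sorted(e,key=lambda t:t[0])[:2]
    A,B=sorted([t[1] for t in e],key=lambda t:-t[1]); print('hole',A.round(1),'plain',B.round(1),'theta %.3f'%np.arctan2(*(A-B)))
def b0(w): d=w[...,:2]-O; return np.stack([d@X,d@Y],-1)
E
python3 -c "from h import *;st();batten()"
```

```text
t 5.65 bay [-0.1259 -0.04  ] z 0.0112 toolx ang vs bay deg 0.02 F [-0.8  0.3  0.6] w 0.004
n 567 z 0.0215 size [185.7  34.9] corners mm [[-146.0, -268.0], [-111.0, -273.0], [-83.0, -90.0], [-117.0, -85.0]]
hole [-99.8 -87.3] plain [-128.3 -270.8] theta 0.154
```

```bash

python3 -m crank '[[0.3,0,0,0,0,0],[0.3,0,0,0,0,0],[0.3,0,0,0,0,0],[0.3,0,0,0,0,0],[0.1,0,0,0,0,0],[0,0,0,0,0,0]]' >/dev/null
python3 -c "from h import *;st();batten()"
```

```text
t 6.30 bay [-0.0998 -0.0399] z 0.0113 toolx ang vs bay deg 0.03 F [-0.4 -0.1  0.1] w 0.004
n 393 z 0.0221 size [164.8  33.7] corners mm [[-151.0, -262.0], [-119.0, -272.0], [-68.0, -115.0], [-100.0, -105.0]]
hole [ -84.4 -110.1] plain [-135.1 -266.9] theta 0.312
```

```bash

python3 -m crank '[[-1,0,0,0,0,0],[0,0,-1,0,0,0],[0,0,-1,0,0,0],[0,0,-1,0,0,0],[0,0,-1,0,0,0],[0,0,-1,0,0,-0.16],[0,0,0,0,0,-0.18],[0,0,0,0,0,-0.18],[0,0,0,0,0,-0.18],[0,0,0,0,0,-0.18],[0,0,0,0,0,-0.18],[0,0,0,0,0,-0.18]]' >/dev/null
python3 -m crank '[[0,0,0,0,0,-0.18],[0,0,0,0,0,-0.18],[-1,0.2,0,0,0,0],[-1,0.2,0,0,0,0],[-1,0.2,0,0,0,0],[-1,0.2,0,0,0,0],[-1,0.2,0,0,0,0],[-1,0.2,0,0,0,0],[-1,0.2,0,0,0,0],[-1,0.2,0,0,0,0],[-1,0.2,0,0,0,0],[-1,0.2,0,0,0,0]]' >/dev/null
python3 -m crank '[[-1,0.2,0,0,0,0],[-1,0.2,0,0,0,0],[-1,0.2,0,0,0,0],[0,0,0,0,0,0],[0,0,0,0,0,0]]' >/dev/null
python3 -c "from h import *;st();batten()"
```

```text
t 9.25 bay [-0.1514 -0.303 ] z 0.1112 toolx ang vs bay deg 71.99 F [ 0.8  0.5 -0.2] w 0.005
n 966 z 0.0214 size [260.5  34.6] corners mm [[-151.0, -262.0], [-118.0, -272.0], [-45.0, -22.0], [-78.0, -12.0]]
hole [-61.6 -16.9] plain [-134.8 -266.9] theta 0.285
```

```bash

python3 -m crank '[[0,0.3,1,0,0,-0.037],[0,0,1,0,0,0],[0,0,1,0,0,0],[0,0,1,0,0,0],[0,0,0.6,0,0,0],[0,0,0.5,0,0,0],[0.3,0,0,0,0,0],[0.3,0,0,0,0,0],[0.3,0,0,0,0,0],[0.3,0,0,0,0,0],[0.3,-0.01,0,0,0,0],[0.3,-0.01,0,0,0,0]]' >/dev/null
python3 -m crank '[[0.3,-0.01,0,0,0,0],[0.3,-0.01,0,0,0,0],[0.3,-0.01,0,0,0,0],[0.3,-0.01,0,0,0,0],[0.3,-0.01,0,0,0,0],[0.3,-0.01,0,0,0,0],[0.3,-0.01,0,0,0,0]]' 
python3 -c "from h import *;st();batten()"
```

```text
clock: 11.2
tcp_pos: [0.5317, -0.1871, 0.0093]
orientation: [2.462, 1.952, -0.0]
contact_force: [-1.1, -1.9, 1.2]
grip_width: 0.0043
gripper_force: 1.0
t 11.20 bay [-0.1252 -0.2294] z 0.0093 toolx ang vs bay deg 73.69 F [-1.1 -1.9  1.2] w 0.004
n 889 z 0.0214 size [245.4  34.2] corners mm [[-135.0, -200.0], [-102.0, -210.0], [-33.0, 26.0], [-66.0, 35.0]]
hole [-49.5  30.5] plain [-118.8 -204.9] theta 0.286
```

```bash

python3 -m crank '[[0.3,-0.01,0,0,0,0],[0.3,-0.01,0,0,0,0],[0.3,-0.01,0,0,0,0],[0.3,-0.01,0,0,0,0],[0.3,-0.01,0,0,0,0],[0.3,-0.01,0,0,0,0],[0.3,-0.01,0,0,0,0],[0.3,-0.01,0,0,0,0],[0.3,-0.01,0,0,0,0],[0.3,-0.01,0,0,0,0],[0.3,-0.01,0,0,0,0]]' 
python3 -c "from h import *;st();batten(save='top3.png')"
```

```text
clock: 12.35
tcp_pos: [0.5446, -0.1222, 0.0093]
orientation: [-2.461, -1.952, -0.0]
contact_force: [-0.1, 0.1, 0.0]
grip_width: 0.0041
gripper_force: 0.4
t 12.35 bay [-0.1087 -0.1653] z 0.0093 toolx ang vs bay deg 73.70 F [-0.1  0.1  0. ] w 0.004
n 831 z 0.0217 size [232.   34.1] corners mm [[-115.0, -123.0], [-82.0, -133.0], [-17.0, 90.0], [-50.0, 99.0]]
hole [-33.2  94.6] plain [ -98.6 -128. ] theta 0.286
```

View pics/top3.png

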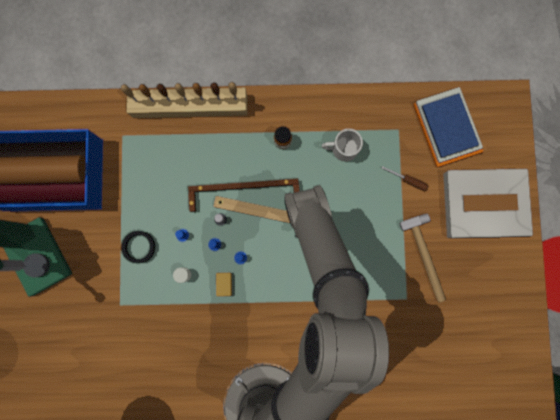

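Gate reached: the hole end is behind the post and the plain end is at about (-0.107,-0.155), still outside the bay. I push about 24 mm further along the axis so it centres between the blocks, then back off and lift.

```bash

python3 -m crank '[[0.3,0,0,0,0,0],[0.3,0,0,0,0,0],[0.3,0,0,0,0,0],[0.3,0,0,0,0,0],[0,0,0,0,0,0],[-0.7,0,0,0,0,0],[0,0,-1,0,0,0],[0,0,-1,0,0,0],[0,0,-1,0,0,0],[0,0,-1,0,0,0],[0,0,-1,0,0,0.16],[0,0,0,0,0,0.18]]' 
python3 -m crank '[[0,0,0,0,0,0.18],[0,0,0,0,0,0.18],[0,0,0,0,0,0.18],[0,0,0,0,0,0.18],[0,0,0,0,0,0.18],[0,0,0,0,0,0.18],[0,0,0,0,0,0.18],[0,0,0,0,0,0.038],[0,0,0,0,0,0]]' 
python3 -c "from h import *;st();batten()"
```

```text
clock: 13.6
tcp_pos: [0.5482, -0.1148, 0.112]
orientation: [2.702, 1.596, 0.005]
contact_force: [0.1, -0.5, -0.5]
grip_width: 0.0042
gripper_force: 0.0
clock: 14.5
tcp_pos: [0.5465, -0.1139, 0.1093]
orientation: [3.14, 0.088, -0.0]
contact_force: [0.2, -1.2, 0.8]
grip_width: 0.0041
gripper_force: 0.0
t 14.50 bay [-0.1063 -0.1571] z 0.1093 toolx ang vs bay deg 0.07 F [ 0.2 -1.2  0.8] w 0.004
n 819 z 0.0217 size [244.6  34.1] corners mm [[-111.0, -111.0], [-79.0, -121.0], [-10.0, 114.0], [-43.0, 123.0]]
hole [-26.2 118.6] plain [ -95.  -116.1] theta 0.285
```

```bash

python3 -m crank '[[-1,-0.9,0,0,0,0],[-1,-0.9,0,0,0,0],[0,-0.8,0,0,0,0],[0,0,1,0,0,0],[0,0,1,0,0,0],[0,0,1,0,0,0],[0,0,1,0,0,0],[0,0,0.5,0,0,0],[0,0,0.5,0,0,0],[0,0,0,0,0,0]]' 
python3 -m crank '[[0.3,0,0,0,0,0],[0.3,0,0,0,0,0],[0.3,0,0,0,0,0],[0.3,0,0,0,0,0],[0.3,0,0,0,0,0],[0.3,0,0,0,0,0],[0.3,0,0,0,0,0],[0.3,0,0,0,0,0],[0.3,0,0,0,0,0],[0.3,0,0,0,0,0]]' 
python3 -c "from h import *;st();batten()"
```

```text
clock: 15.55
tcp_pos: [0.5035, -0.0634, 0.0085]
orientation: [-3.14, -0.086, 0.002]
contact_force: [0.2, -0.3, -0.2]
grip_width: 0.0041
gripper_force: 0.0
clock: 16.55
tcp_pos: [0.5644, -0.06, 0.0093]
orientation: [3.14, 0.085, -0.0]
contact_force: [-0.8, 0.2, 1.0]
grip_width: 0.0043
gripper_force: 0.3
t 16.55 bay [-0.0855 -0.1043] z 0.0093 toolx ang vs bay deg -0.02 F [-0.8  0.2  1. ] w 0.004
n 609 z 0.0218 size [169.5  33.5] corners mm [[-65.0, -39.0], [-32.0, -42.0], [-19.0, 127.0], [-52.0, 130.0]]
hole [-35.6 128.3] plain [-48.6 -40.7] theta 0.077
```

```bash

python3 -m crank '[[0.3,0,0,0,0,0],[0.3,0,0,0,0,0],[0.3,0,0,0,0,0],[0.3,0,0,0,0,0],[0.2,0,0,0,0,0],[0,0,0,0,0,0],[0,0,0,0,0,0]]' 
python3 -c "from h import *;st();batten()"
```

```text
clock: 17.3
tcp_pos: [0.592, -0.0584, 0.0093]
orientation: [-3.14, -0.086, -0.0]
contact_force: [-0.1, -0.2, -0.3]
grip_width: 0.004
gripper_force: 0.0
t 17.30 bay [-0.0579 -0.1042] z 0.0093 toolx ang vs bay deg -0.02 F [-0.1 -0.2 -0.3] w 0.004
n 638 z 0.0216 size [ 34.9 174.3] corners mm [[-62.0, 130.0], [-51.0, -44.0], [-16.0, -42.0], [-27.0, 132.0]]
hole [-44.8 130.7] plain [-33.3 -43.2] theta -0.066
```

```bash

python3 -m crank '[[-0.6,0,0,0,0,0],[-0.6,0,0,0,0,0],[0,-1,0,0,0,0],[0,-1,0,0,0,0],[0,-1,0,0,0,0],[0,-1,0,0,0,0],[0,-1,0,0,0,0],[0,-1,0,0,0,0],[0,-0.9,0,0,0,0],[0,0,0,0,0,0]]' >/dev/null
python3 -m crank '[[0.3,0,0,0,0,0],[0.3,0,0,0,0,0],[0.3,0,0,0,0,0],[0.3,0,0,0,0,0],[0.3,0,0,0,0,0],[0.2,0,0,0,0,0]]' 
python3 -c "from h import *;st();batten()"
```

```text
clock: 18.95
tcp_pos: [0.595, 0.0796, 0.0092]
orientation: [3.14, 0.085, 0.0]
contact_force: [-1.2, -0.3, 0.1]
grip_width: 0.0044
gripper_force: 0.7
t 18.95 bay [-0.0473  0.0334] z 0.0092 toolx ang vs bay deg -0.05 F [-1.2 -0.3  0.1] w 0.004
n 403 z 0.021 size [127.9  32.3] corners mm [[-35.0, -128.0], [-2.0, -129.0], [-1.0, -1.0], [-34.0, -0.0]]
hole [-17.3  -0.6] plain [ -18.6 -128.5] theta 0.010
```

```bash

python3 -m crank '[[0.08,0,0,0,0,0],[0.08,0,0,0,0,0]]' 
python3 -c "from h import *;st();batten()"
```

```text
clock: 19.2
tcp_pos: [0.5969, 0.0798, 0.0092]
orientation: [3.14, 0.085, -0.002]
contact_force: [-3.0, -0.6, 2.6]
grip_width: 0.0041
gripper_force: 1.7
t 19.20 bay [-0.0454  0.0335] z 0.0092 toolx ang vs bay deg -0.02 F [-3.  -0.6  2.6] w 0.004
n 428 z 0.0228 size [ 49.1 132.5] corners mm [[-32.0, -1.0], [-32.0, -133.0], [17.0, -133.0], [17.0, -1.0]]
hole [-7.6 -0.6] plain [  -7.5 -133.1] theta -0.001
```

```bash

python3 -m crank '[[-0.5,0,0,0,0,0],[-0.8,0.8,0,0,0,0],[0,0,-1,0,0,0],[0,0,-1,0,0,0],[0,0,-1,0,0,0],[0,0,-1,0,0,0],[0,0,-1,0,0,0],[-1,1,-1,0,0,0],[-1,1,-0.5,0,0,0],[-1,1,0,0,0,0],[-0.5,1,0,0,0,0],[0,1,0,0,0,0]]' >/dev/null
python3 -m crank '[[0,1,0,0,0,0],[0,1,0,0,0,0],[0,1,0,0,0,0],[0,1,0,0,0,0],[0,1,0,0,0,0],[0,1,0,0,0,0],[0,1,0,0,0,0],[0,1,0,0,0,0],[0,0,0,0,0,0]]' >/dev/null
python3 - <<'E'
from h import *
st();batten()
f=grab('top'); im=f['image'][148:298,150:350]
cv2.imwrite('pics/crop4.png',cv2.resize(im[:,:,::-1],None,fx=4,fy=4,interpolation=cv2.INTER_CUBIC))
E
```

```text
t 21.35 bay [-0.1416 -0.2452] z 0.1394 toolx ang vs bay deg -0.26 F [-0.4 -0.2 -0.5] w 0.004
n 1004 z 0.0224 size [261.   36.8] corners mm [[-36.0, -129.0], [0.0, -129.0], [2.0, 132.0], [-35.0, 132.0]]
hole [-16.7 132.4] plain [ -18.  -128.6] theta 0.005
```

View pics/crop4.png

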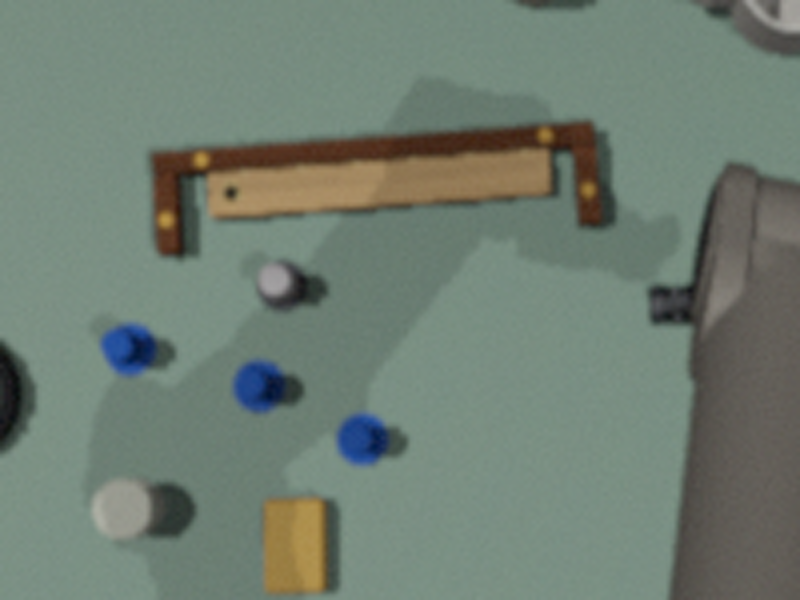

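The batten lies flush along the rail, crop (208–552, 150–215), with its hole at the left (231,192). The hand is clear and the bystanders are where they were, so I hand in.

```bash
python3 -c "from bench import r;print(r.hand_in())"
```

```text
the job is handed in; nothing more can be done
None
```

I pushed the batten into its bay hole end first behind the steel post; in the last camera check it lay flush along the back rail between the end blocks with the hand clear, and I handed the job in at about 21 s of the 61 s (no verdict was returned).

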